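# Clamp the last and hold the strap gauge at the mark

## Robot

A 7-joint arm with a two-finger parallel gripper is mounted at the origin on the work surface. World frame = base frame: x ahead of the robot, y to its left, z up, the work surface at z = 0. Lengths are in m, angles in rad, forces in N, time in s.
With the tool pointing down it reaches from about 0.35 to 0.9 m from the base axis. Payload 19.9 kg.
Tool frame: the origin (TCP) lies between the finger pads; the fingertips stand 19 mm ahead of it and the grasp point (between the pads) is the TCP; z points along the fingers, y is the line along which they close (so a half turn about z gives the same grasp; the last joint's range is limited). The gripper opens to 94 mm and grips with 3 to 60 N. Pads are 16 mm wide; open, the fingers measure 119 mm over their backs; the gripper's body (75 mm by 177 mm) begins 78 mm behind the grasp point.
Start: joints at [-1.337, 0.417, -0.01, 1.614, 0.005, 1.111, -0.053], TCP at [0.17, 0.601, 0.224] pointing down, gripper open.
Joint ranges: [-2.81, 2.81], [-0.39, 2.02], [-1.27, 1.25], [0.06, 2.57], [-1.19, 4.33], [0.19, 2], [-2.82, 2.82]. Speed limits (rad/s): [1.89, 1.89, 2.39, 2.39, 3.01, 3.01, 3.01].

## Interface

Orientations are given as a 3x3 rotation matrix whose columns are the frame's x, y, z axes.
In Python, from rig import robot gives the robot as it stands. Calls block until the motion is done:
- robot.move_ptp(position, orientation): joint-space move of the TCP to a pose.
- robot.move_linear(position, velocity=0.15, frame=None, threshold=None): straight line of the TCP; frame=None keeps the orientation; velocity is the mean speed in m/s. With threshold (N) it stops when the force on the tool has changed by that much, and returns True; else False.
- robot.goto_joints(angles): joint-space move.
- robot.gripper_to(opening): finger opening in m; the grip force is fixed at half the most; returns when the fingers have stopped.
- robot.pause(seconds).
- robot.ik(position, orientation): joint angles nearest the present ones, or None.
- robot.get_state(): the state.
- robot.grab_frame(name): name is "scene" or "top"; returns the picture (480x640x3 uint8, red, green, blue); there is no depth.
- robot.camera_info(name): a dict with "fx", "fy", "cx", "cy" (pixels), "dist" ([k1, k2, p1, p2, k3] as OpenCV has them; the pictures are not rectified), "rvec" (rotation vector, rad) and "tvec" (3), from world to camera coordinates, as OpenCV has them. Camera axes: x right, y down, z forward; pixel columns grow to the right and rows downward; lengths in m; the calibration is good to about 2 mm. A picture is of the moment at which its call begins. camera_info takes no time and is no camera call.
A pose or a line that the arm cannot do raises robot.PlanningError and nothing moves.
- robot.sign_off(): hands the job in; it is judged then, once.
The state is a dict: "time": time; "qpos": joint angles; "joint_vel": joint speeds; "effort": joint torques, N m; "ee_pos": TCP position; "tool_rot": TCP orientation; "force": force on the tool from outside, world axes, zero at the start; "moment": the same for the moment, N m; "opening": finger opening in m; "grasp_force": force on a finger pad.
Only numpy, scipy, OpenCV 4.12 (cv2) and the standard library are available. Lean on these libraries where they do the work, as an engineer would, in place of code of your own. Each camera call takes 0.05 s, during which the arm holds its last target. There are 200 camera calls.

## Task

Slide the toe jaw against the shoe last until it presses firmly and the heel is hard against the heel stop. Then squeeze the red lock button on the grip of the telescoping gauge arm and draw the arm out until its steel finger stands over the white line of the red marker on the scale. Finish holding it right there with the button still squeezed in, because my hammering would shake the arm's brake loose while I tack the strap; leave the marker and everything else on the bench where it is.

Things in the scene. Friction and masses are not known exactly. Their poses are not given: they have to be found in the camera images.
- gauge: Strap gauge fixed to the bench: a green base plate 525 x 200 mm, its top 15 mm above the bench, with everything on it. Origin on the bench. Its x axis runs from the heel stop to the toe jaw, z up; the last lies along y = 0, the arm slides along y = -110 mm. The heel stop's black face is the plane x = -150 mm; the stop is 60 mm high and 52 mm wide, with a slanted cheek on each side.
- jaw_knob (a point): Middle of the black upright knob of the toe jaw, where to take it: a round post 20 mm in diameter and 50 mm tall, this point 65 mm above the bench. The jaw's face with its two slanted cheeks lies 33 mm from it towards the heel stop; nothing of the jaw stands higher than 51 mm above the bench but the knob.
- jaw (a joint): Travel of the toe jaw in m: 0 fully open, growing as it closes towards the heel (to 0.08). It slides stiffly (about 3 N) and stays where it is left. Its face stands 0.305 m minus this value from the heel stop's face.
- jaw_face (a point): Centre of the toe jaw's black face, 27 mm above the bench; it meets the last's toe here.
- last_heel (a point): Hindmost point of the green-grey shoe last in the gauge, 40 mm above the bench: a sandal last 245 mm long, 86 mm wide, 92 mm high, 0.4 kg, lying loose sole down on the base plate, toe towards the jaw, so that its top is 107 mm above the bench at the heel and about 65 mm at mid-length of its forepart. x axis from heel to toe, z up. At the start it stands 4 to 12 mm off the heel stop.
- last_toe (a point): Foremost point of that last, 27 mm above the bench, 245 mm from last_heel.
- head_grip (a point): Point at which to grip the telescoping arm's head: middle of its upright black grip (28 mm along the arm, 24 mm across, top 107 mm above the bench), level with the button, 83 mm above the bench. The head also has a finger: a steel blade reaching across to the last. Squeeze across the arm, one finger on the button, the other on the plain opposite side; 30 mm wide with the button out, 25 mm with it in.
- lock_button (a joint): Red lock button, 20 mm in diameter, on the grip's side away from the last (gauge -y). 0 out: a brake holds the arm fast in its sleeve. 0.005 m fully in: the arm slides freely. It takes 7 N to start and 10 N to push fully home, and springs out when let go.
- gauge_arm (a joint): How far the arm is drawn out of its square sleeve, in m: 0 fully in, 0.15 fully out, along gauge +x. The finger stands at this value plus 0.070 m from the heel stop's face. With the button in, a return spring draws the arm back in with about 3 N.
- finger_tip (a point): Tip of the arm's steel finger, a blade 3 mm thick, 31 mm above the bench; it moves with head_grip. The blade is to stand over the marker's white line.
- marker_line (a point): Middle of the white line across the red clip (10 mm wide) on the white scale strip, 19 mm above the bench; 165 to 205 mm from the heel stop. It is set for the job. Axes as those of the gauge: the finger is on the mark when finger_tip and marker_line have the same gauge x.
- spare_last: Bystander: a dark green shoe last of the same size standing on the bench, origin under its middle.
- tack_hammer: Bystander: hammer with wooden handle, 260 mm long, lying on the bench, origin under its middle.
- insoles_mid (a point): Bystander: stack of four cream insoles with gold edges, 245 x 86 x 17 mm; this is its centre.
- pliers: Bystander: pliers with blue handles, 150 mm long, lying on the bench, origin near its rivet.
Things that resemble listed ones, but are neither listed nor needed, are in the scene too. What is shaped like the part that bears last_heel but orange is not meant.

How it is judged:
By the outcome, as a careful person would: the job done as asked, in the order asked, and still so for the second after the job is handed in, while the arm keeps its last pose, push and grip.
It also fails if it takes over 62 s, if anything falls off the work surface, if the arm or the gripper's body presses on something with over 40 N, if the wrist force passes 120 N, or if a joint passes its speed limit or range.

## Working session

There is one attempt and no reset: what is moved stays moved. The work goes in short steps, each a Python script; the robot and the scene stay as the last script left them, time stands still between calls to the robot, and variables do not carry over. Pictures are saved under pics/ and viewed, at most 10 in all, crops included, and the job is handed in when it is done.

```bash
mkdir -p pics; ls; python3 - <<'E'
from rig import robot
import cv2
for n in("scene","top"):
    f=robot.grab_frame(n); cv2.imwrite(f"pics/{n}0.png",f[:,:,::-1]); print(n,robot.camera_info(n))
print(robot.get_state())
E
```

```text
pics
scene {'fx': 442.12826329617775, 'fy': 442.12826329617775, 'cx': 313.95479326943945, 'cy': 241.00868576797416, 'dist': array([-0.06190649,  0.        ,  0.        ,  0.        ,  0.        ]), 'rvec': array([ 1.18909029,  2.24761784, -1.05706659]), 'tvec': array([ 0.33105414, -0.1953473 ,  1.49435346])}
top {'fx': 537.340915509509, 'fy': 537.340915509509, 'cx': 316.94295610212174, 'cy': 242.47866400817367, 'dist': array([-0.07719374,  0.        ,  0.        ,  0.        ,  0.        ]), 'rvec': array([ 2.19435326, -2.19342754,  0.0810691 ]), 'tvec': array([-0.03915458,  0.50263603,  1.38622154])}
{'time': 0.1, 'qpos': array([-1.33647905,  0.41788927, -0.01031727,  1.61411089,  0.00472221,
        1.11073676, -0.05302085]), 'joint_vel': array([-0.00028101, -0.00127614,  0.00041067, -0.00216957,  0.00019313,
        0.00034918, -0.00123541]), 'effort': array([ 1.83700016e-03, -8.52576327e+01,  6.40525986e-01, -4.26688957e+01,
       -4.88318503e-02,  1.65705703e-02,  3.69960719e-05]), 'ee_pos': array([0.17012617, 0.60105726, 0.22390469]), 'tool_rot': array([[-9.62205694e-01,  2.72323630e-01, -2.06689915e-04],
       [ 2.72323690e-01,  9.62205069e-01, -1.10173872e-03],
       [-1.01151404e-04, -1.11638583e-03, -9.99999372e-01]]), 'force': array([-0.04796422,  0.08746345, -0.23453242]), 'moment': array([0.00175339, 0.04684859, 0.04027859]), 'grasp_force': 0.0, 'opening': 0.0944172402766162}
```

View pics/scene0.png

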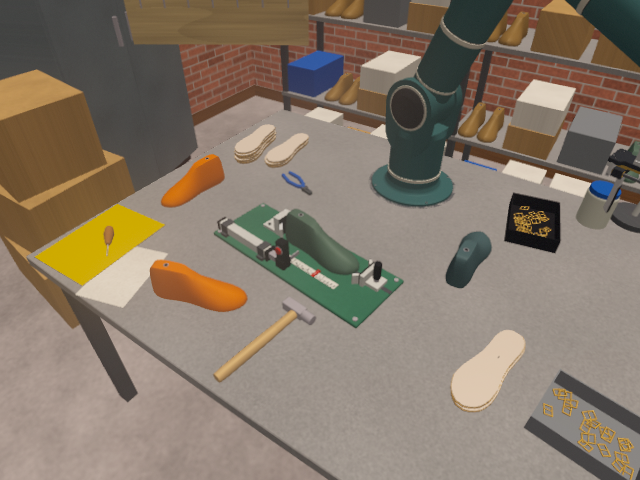

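View pics/top0.png

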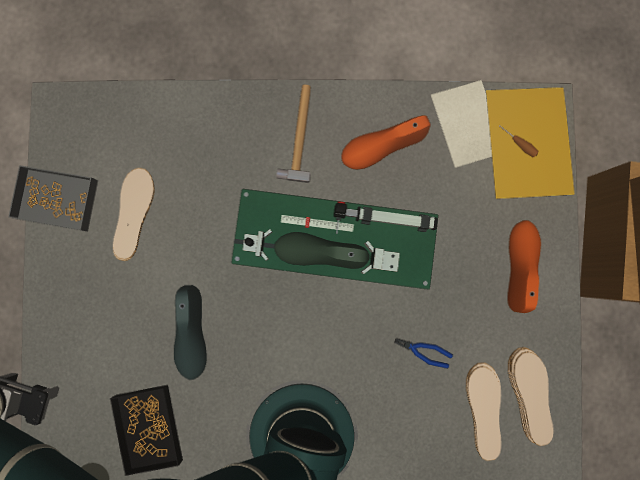

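The top view shows the gauge at about (335,240), with the jaw knob at (249,242) and heel stop at (387,260). The head is at (341,210) and the marker at (307,222). Possible mix-ups for the last are the dark green spare at (190,332) and the orange ones at (385,142) and (524,266). The one I want is the green-grey last in the gauge at (320,250). I'll check it in close crops.

```bash
python3 - <<'E'
import cv2
a=cv2.imread("pics/top0.png")[180:300,225:445]; cv2.imwrite("pics/topc.png",cv2.resize(a,None,fx=3.6,fy=3.6,interpolation=cv2.INTER_CUBIC))
a=cv2.imread("pics/scene0.png")[195:330,205:410]; cv2.imwrite("pics/scenec.png",cv2.resize(a,None,fx=3.9,fy=3.9,interpolation=cv2.INTER_CUBIC))
E
```

```text
(no output)
```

View pics/topc.png

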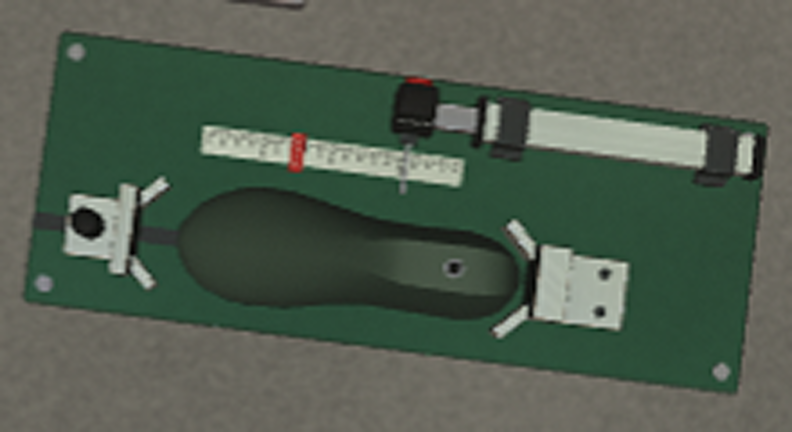

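View pics/scenec.png

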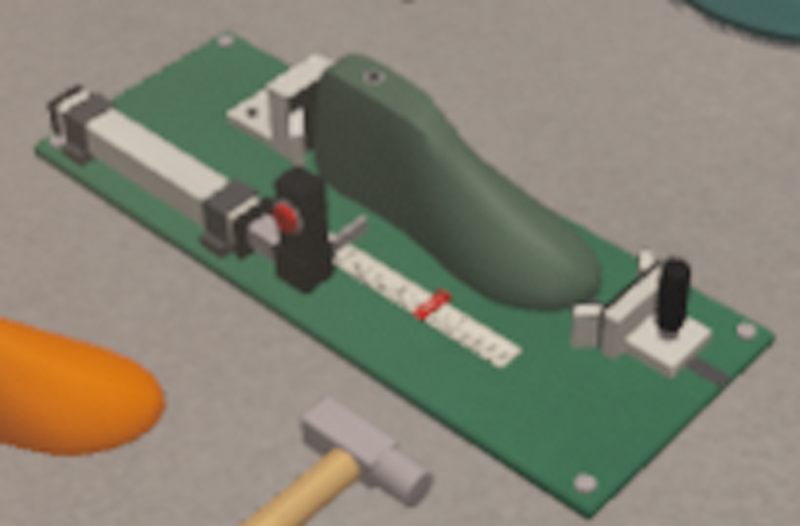

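Top crop: the green-grey last lies in the gauge, with its toe at (178,235) and heel at (518,270). Other positions in this crop are knob top (90,222), grip top (417,108), finger (405,165), marker (297,152) and plate corners (62,32), (768,123), (740,392), (25,302). The scene crop agrees: knob top (677,265), grip (303,180), marker (433,305).

```bash
cat > h.py <<'E'
import numpy as np, cv2
from rig import robot
def ray(n,px):
    c=robot.camera_info(n); K=np.array([[c['fx'],0,c['cx']],[0,c['fy'],c['cy']],[0,0,1]])
    u=cv2.undistortPoints(np.array([[px]],float),K,c['dist'])[0,0]
    R=cv2.Rodrigues(c['rvec'])[0]; return -R.T@c['tvec'], R.T@np.array([u[0],u[1],1])
def at(n,px,z):
    o,d=ray(n,px); return o+d*(z-o[2])/d[2]
def proj(n,P):
    c=robot.camera_info(n); K=np.array([[c['fx'],0,c['cx']],[0,c['fy'],c['cy']],[0,0,1]])
    return cv2.projectPoints(np.array(P,float).reshape(-1,3),c['rvec'],c['tvec'],K,c['dist'])[0][:,0]
T=lambda u,v:((u+.5)/3.6-.5+225,(v+.5)/3.6-.5+180)
S=lambda u,v:((u+.5)/3.9-.5+205,(v+.5)/3.9-.5+195)
E
python3 - <<'E'
from h import *
np.set_printoptions(precision=4,suppress=True)
ct=np.array([at("top",T(*p),.015) for p in[(62,32),(768,123),(740,392),(25,302)]])
cs=np.array([at("scene",S(*p),.015) for p in[(590,515),(38,150),(230,30),(774,338)]])
for c in(ct,cs):
    print(c[:,:2].tolist(),[np.linalg.norm(c[i]-c[i-1]) for i in range(4)])
    x=(c[0]-c[1])+(c[3]-c[2]); yaw=np.arctan2(x[1],x[0]); print("yaw",yaw,"mid",c.mean(0))
c=ct; x=(c[0]-c[1])+(c[3]-c[2]); yaw=np.arctan2(x[1],x[0])
R=np.array([[np.cos(yaw),-np.sin(yaw)],[np.sin(yaw),np.cos(yaw)]]); m=(ct.mean(0)+cs.mean(0))[:2]/2
for k,n,p,z in[("knob","top",T(90,222),.09),("knob","scene",S(677,265),.09),("grip","top",T(417,108),.107),("grip","scene",S(303,180),.107),
 ("marker","top",T(297,152),.019),("marker","scene",S(433,305),.019),("finger","top",T(405,165),.031),("tip","top",T(403,191),.031),("toe","top",T(178,235),.027),
 ("heel","top",T(518,270),.04),("stopface","top",T(533,282),.06)]:
    w=at(n,p,z); print(k,n,w,R.T@(w[:2]-m))
E
```

```text
[[0.6448399122820355, 0.1586415553515722], [0.5787705873335018, -0.35827340633506033], [0.38233018343301306, -0.33503104395569555], [0.44757921677681395, 0.18357841116502385]] [np.float64(0.19883065349453696), np.float64(0.52112017166355), np.float64(0.19781061572514475), np.float64(0.5226980039113502)]
yaw 1.4446562441212252 mid [ 0.5134 -0.0878  0.015 ]
[[0.6475280545496224, 0.16013321384716717], [0.580471437699579, -0.352117857383612], [0.38139062258753476, -0.33187929270858163], [0.4549158183903874, 0.185530348706487]] [np.float64(0.19427940698211782), np.float64(0.5166214763639374), np.float64(0.20010689754673955), np.float64(0.5226075883941198)]
yaw 1.4351031584504015 mid [ 0.5161 -0.0846  0.015 ]
knob top [0.5007 0.1282 0.09  ] [0.2109 0.0409]
knob scene [0.5035 0.1332 0.09  ] [0.2162 0.0387]
grip top [ 0.5776 -0.0957  0.107 ] [-0.0016 -0.0636]
grip scene [ 0.5827 -0.0954  0.107 ] [-0.0006 -0.0686]
marker top [ 0.5564 -0.0133  0.019 ] [ 0.0775 -0.0322]
marker scene [ 0.5563 -0.0137  0.019 ] [ 0.0772 -0.0321]
finger top [ 0.5459 -0.0911  0.031 ] [-0.0009 -0.0315]
tip top [ 0.5271 -0.0896  0.031 ] [-0.0018 -0.0127]
toe top [0.4956 0.0721 0.027 ] [0.1546 0.0389]
heel top [ 0.47   -0.1711  0.04  ] [-0.0899  0.0337]
stopface top [ 0.4607 -0.1795  0.06  ] [-0.0994  0.0419]
```

```bash
cat >> h.py <<'E'
yaw=1.442
gx=np.array([np.cos(yaw),np.sin(yaw),0]); gy=np.array([-gx[1],gx[0],0]); Z=np.array([0,0,1.])
def ori(y): return np.column_stack([np.cross(y,-Z),y,-Z])
def st(l=''):
    s=robot.get_state(); f=s['force']; print(l,"t%.1f"%s['time'],"p",s['ee_pos'].round(4),"f gx,gy,z",(f@gx).round(1),(f@gy).round(1),f[2].round(1),"open",s['opening'].round(4),"gf",s['grasp_force'].round(1)); return s
E
python3 - <<'E'
from h import *
k=np.array([.502,.1305,0])
for s in(1,-1): print(s,robot.ik(k+.2*Z,ori(s*gx)),robot.ik([.579,-.09,.2],ori(s*gy)))
robot.move_ptp(k+.16*Z,ori(gx))
robot.gripper_to(.05)
st()
print(robot.move_linear(k+.074*Z,.08,threshold=8)); st('down')
robot.gripper_to(.0); st('grip')
f=robot.grab_frame("top"); cv2.imwrite("pics/t1.png",f[:,:,::-1])
E
```

```text
1 [-0.64229121  0.26643585  0.38618045  1.91316262 -0.11936874  0.98409126
  1.23981994] [-0.6687662   0.60081192  1.08446395  1.76415112 -0.58245528  1.13977633
 -2.66978094]
-1 [-0.92623935  0.31541694  0.73651065  1.92134835 -0.25062476  0.99761321
 -1.77647018] [-0.53362311  0.49307414  0.85075968  1.76065273 -0.41569016  1.07838363
  0.33083849]Traceback (most recent call last):
  File "<stdin>", line 6, in <module>
  File "h.py", line 18, in st
    s=robot.get_state(); f=s['force']; print(l,"t%.1f"%s['time'],"p",s['ee_pos'].round(4),"f gx,gy,z",(f@gx).round(1),(f@gy).round(1),f[2].round(1),"open",s['opening'].round(4),"gf",s['grasp_force'].round(1)); return s
                                                                                                                                                           ^^^^^^^^^^^^^^^^^^
AttributeError: 'float' object has no attribute 'round'
```

```bash
sed -i "s/s\['opening'\].round(4)/round(s['opening'],4)/; s/s\['grasp_force'\].round(1)/round(s['grasp_force'],1)/; s/f\[2\].round(1)/round(f[2],1)/" h.py
python3 - <<'E'
from h import *
k=np.array([.502,.1305,0])
st()
print(robot.move_linear(k+.074*Z,.08,threshold=8)); st('down')
robot.gripper_to(.0); st('grip')
E
```

```text
t3.0 p [0.502  0.1305 0.16  ] f gx,gy,z 0.1 -0.0 -0.1 open 0.0501 gf 0.0
False
down t4.2 p [0.5023 0.1306 0.0744] f gx,gy,z 0.0 0.6 -0.5 open 0.05 gf 0.0
grip t4.8 p [0.5021 0.1308 0.0741] f gx,gy,z 2.2 1.0 2.6 open 0.0192 gf 30.0
```

```bash
python3 - <<'E'
from h import *
p0=robot.get_state()['ee_pos']
print(robot.move_linear(p0-.06*gx,.03,threshold=22)); s=st('push')
d=s['ee_pos']-p0; print("along",d@gx,"across",d@gy)
robot.pause(.3); st()
f=robot.grab_frame("top"); cv2.imwrite("pics/t1.png",cv2.resize(f[180:300,225:445,::-1],None,fx=3.6,fy=3.6,interpolation=cv2.INTER_CUBIC))
E
```

```text
True
push t6.0 p [0.4977 0.0969 0.0741] f gx,gy,z 5.4 -0.4 2.5 open 0.0192 gf 30.0
along -0.03413529514202417 across -2.1499433943275578e-05
 t6.3 p [0.4977 0.0969 0.0741] f gx,gy,z 2.8 -0.5 0.8 open 0.019 gf 30.0
```

View pics/t1.png

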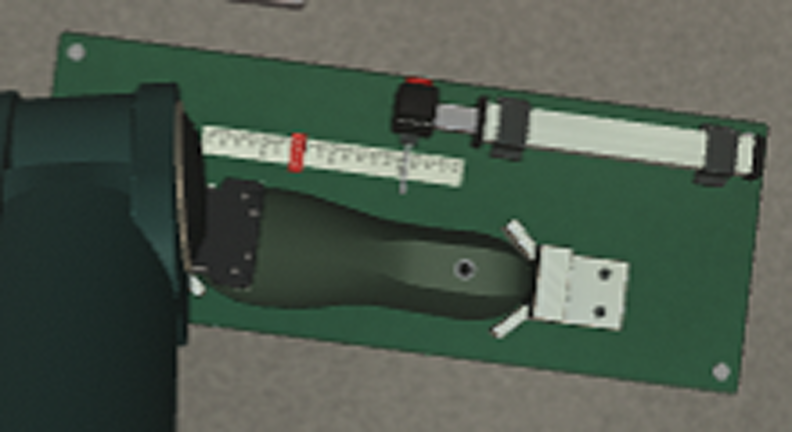

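The last has moved about 10 crop px, and its heel is at the stop (532,275). The force dropped back once the arm stopped, so I'll press on slowly.

```bash
python3 - <<'E'
from h import *
p0=robot.get_state()['ee_pos']
for i in range(8):
    robot.move_linear(p0-.001*(i+1)*gx,.01,threshold=40); robot.pause(.2); s=st(i); print((s['ee_pos']-p0)@gx)
    if s['force']@gx>25: break
E
```

```text
0 t6.8 p [0.4977 0.0968 0.0741] f gx,gy,z 8.9 -1.2 -1.0 open 0.0192 gf 30.0
-0.0001507752135369271
1 t7.3 p [0.4977 0.0967 0.0742] f gx,gy,z 14.4 -1.4 -2.7 open 0.0193 gf 30.0
-0.00022430754395825835
2 t7.7 p [0.4976 0.0966 0.0742] f gx,gy,z 20.1 -1.4 -4.2 open 0.0196 gf 30.0
-0.00033341087684769235
3 t8.2 p [0.4976 0.0965 0.0743] f gx,gy,z 25.3 -1.0 -7.2 open 0.0193 gf 30.0
-0.0004176153033110611
```

```bash
python3 - <<'E'
from h import *
robot.gripper_to(.030); st('rel')
p=robot.get_state()['ee_pos']; robot.move_linear([p[0],p[1],.2],.15)
g=np.array([.580,-.0955,0])
robot.move_ptp(g+.2*Z,ori(-gy)); robot.gripper_to(.055)
f=robot.grab_frame("scene"); cv2.imwrite("pics/s2.png",cv2.resize(f[155:330,195:410,::-1],None,fx=3.4,fy=3.4,interpolation=cv2.INTER_CUBIC))
print(robot.move_linear(g+.083*Z,.08,threshold=8)); st('down')
f=robot.grab_frame("scene"); cv2.imwrite("pics/s3.png",cv2.resize(f[155:330,195:410,::-1],None,fx=3.4,fy=3.4,interpolation=cv2.INTER_CUBIC))
E
```

```text
rel t8.6 p [0.497  0.0925 0.074 ] f gx,gy,z 0.1 -0.3 0.1 open 0.0299 gf 0.0
False
down t12.8 p [ 0.5803 -0.0955  0.0834] f gx,gy,z -0.2 0.6 0.3 open 0.0549 gf 0.0
```

View pics/s3.png

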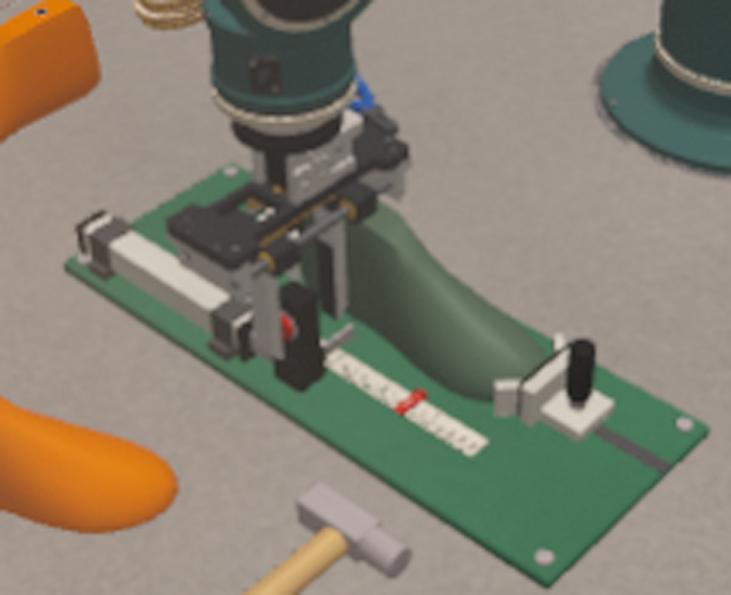

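The fingers straddle the grip. The near finger is at (268,325), in front of the button at (287,325), and the jaw is against the toe at (520,385). I'll squeeze now.

```bash
python3 - <<'E'
from h import *
robot.gripper_to(.0); robot.pause(.3); s=st('grip')
E
```

```text
grip t13.8 p [ 0.5838 -0.0961  0.0837] f gx,gy,z -1.9 -29.9 -21.3 open 0.0242 gf 30.0
```

```bash
python3 - <<'E'
from h import *
p=np.array([.580,-.0955,.083])
for d in(.002,.004,.005):
    robot.move_linear(p-d*gy,.01); robot.pause(.2); s=st(d)
    if s['force']@gy>-4: break
E
```

```text
0.002 t14.3 p [ 0.5839 -0.0964  0.0836] f gx,gy,z -2.2 -14.7 -7.1 open 0.0241 gf 30.0
0.004 t14.9 p [ 0.5841 -0.0966  0.0835] f gx,gy,z -2.6 2.0 6.3 open 0.0244 gf 30.0
```

```bash
python3 - <<'E'
from h import *
p=np.array([.580,-.0955,.083])-.004*gy
robot.move_linear(p+.04*gx,.05); st('40')
robot.move_linear(p+.079*gx,.05); robot.pause(.3); st('79')
for n,(a,b,c,d) in{"top":(195,255,280,380),"scene":(240,300,240,330)}.items():
    f=np.mean([robot.grab_frame(n).astype(float) for _ in range(4)],0).astype(np.uint8); cv2.imwrite(f"pics/{n}4.png",f[:,:,::-1])
a=cv2.imread("pics/top4.png")[200:250,280:345]; b=cv2.imread("pics/scene4.png")[245:295,270:335]
cv2.imwrite("pics/both4.png",np.hstack([cv2.resize(x,None,fx=6,fy=6,interpolation=cv2.INTER_CUBIC) for x in(a,b)]))
E
```

```text
40 t15.8 p [ 0.5893 -0.0569  0.0835] f gx,gy,z -2.2 1.5 6.7 open 0.0244 gf 30.0
79 t17.1 p [ 0.5942 -0.0183  0.0835] f gx,gy,z -2.7 1.3 7.8 open 0.0241 gf 30.0
```

View pics/both4.png

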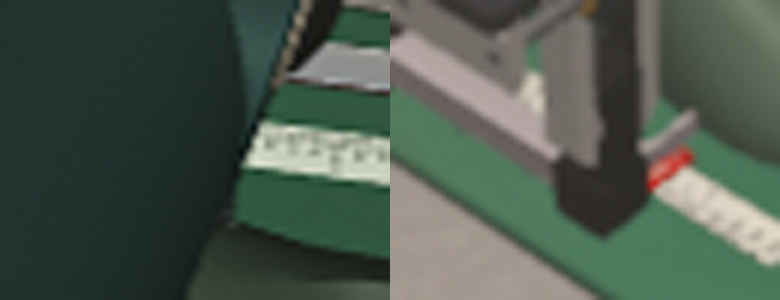

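The left half (top view) is hidden by the arm. In the right half (scene), the blade tip at crop (305,117) is close above the red clip at (280,170). I'll rectify at the known heights to get the residual.

```bash
python3 - <<'E'
from h import *
m=np.array([.5148,-.0862])  # plate mid
def rect(img,n,z,x0,x1,y0,y1,r=.00025):
    xs=np.arange(x0,x1,r); ys=np.arange(y0,y1,r); X,Y=np.meshgrid(xs,ys)
    P=np.stack([m[0]+X*gx[0]+Y*gy[0],m[1]+X*gx[1]+Y*gy[1],np.full_like(X,z)],-1)
    q=proj(n,P).reshape(X.shape+(2,)).astype(np.float32)
    return cv2.remap(img,q[...,0],q[...,1],cv2.INTER_CUBIC)
t0,s0,s4=[cv2.imread(f"pics/{n}.png") for n in("top0","scene0","scene4")]
rows=[]
B=(-.02,.02,-.045,-.005); M=(.06,.10,-.045,-.005)
rows=[np.hstack([rect(t0,"top",.031,*B),rect(t0,"top",.019,*M),rect(s0,"scene",.019,*M)]),
      np.hstack([rect(s0,"scene",.031,*B),rect(s4,"scene",.031,*M),rect(s4,"scene",.019,*M)])]
im=cv2.resize(np.vstack(rows),None,fx=1.6,fy=1.6,interpolation=cv2.INTER_LINEAR)
for i in range(3):
  for j in range(9):
    x=int(i*256+j*32); 
    for y in(0,256): cv2.line(im,(x,y),(x,y+(14 if j==4 else 7)),(255,255,0),1)
cv2.imwrite("pics/rect.png",im)
# red profile
for n,im0 in(("top",t0),("scene",s0)):
    r=rect(im0,n,.019,*M).astype(float); red=np.clip(r[...,2]-r[...,1]-60,0,None); ys,xs=np.nonzero(red>0)
    print(n,"red centroid",.06+.00025*(red.sum(0)@np.arange(red.shape[1]))/red.sum(), "y",-.045+.00025*(red.sum(1)@np.arange(red.shape[0]))/red.sum())
E
```

```text
top red centroid 0.07770627789762166 y -0.03163157332410761
scene red centroid 0.07671263437865537 y -0.03220342561131844
```

View pics/rect.png

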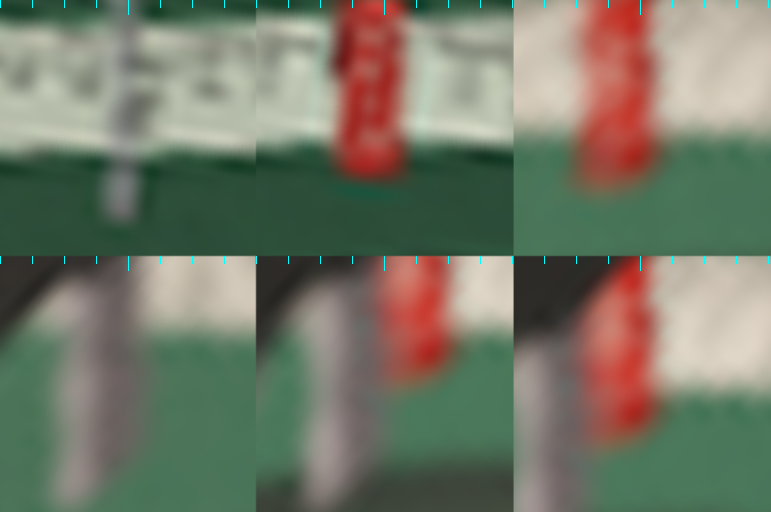

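Rectified view: the blade started at x = -0.9 to -1.2 mm and the marker line is at 77.7 mm, so the arm must be drawn about 78.8 mm. The head has moved 78.3 mm so far, and the scene view agrees to within 0.5 mm. I'll add 0.5 mm, confirm the hold is steady, check the last and jaw, and hand in.

```bash
python3 - <<'E'
from h import *
p=np.array([.580,-.0955,.083])-.004*gy
robot.move_linear(p+.0795*gx-.0008*Z,.01); robot.pause(.5); s=st('fin')
print((s['ee_pos']-np.array([.5803,-.0955,.0834]))@gx)
f=robot.grab_frame("scene"); cv2.imwrite("pics/s5.png",cv2.resize(f[155:330,195:410,::-1],None,fx=3.4,fy=3.4,interpolation=cv2.INTER_CUBIC))
E
```

```text
fin t18.2 p [ 0.5943 -0.0179  0.0834] f gx,gy,z -3.5 7.0 22.0 open 0.0243 gf 30.0
0.07873022483422898
```

View pics/s5.png

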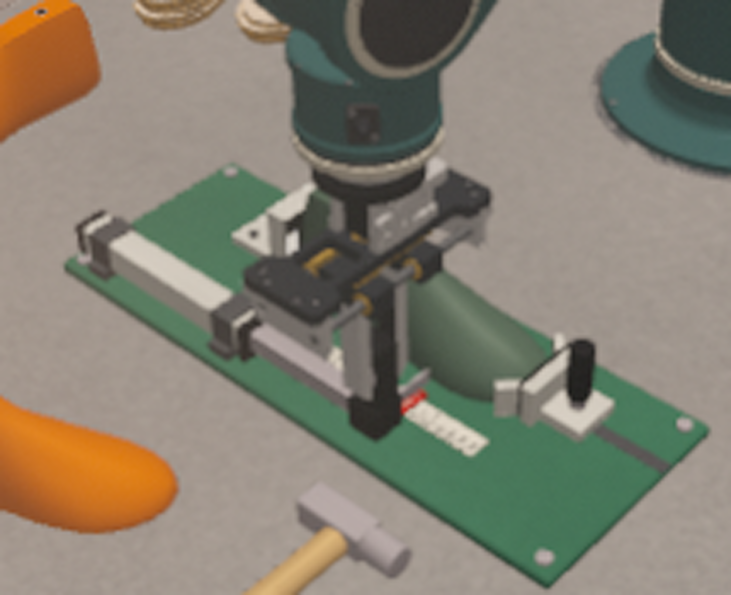

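The blade stands over the red clip at (412,400), and the jaw is tight on the last at (520,385). My small downward nudge raised the vertical load to 22 N, so I'll undo it before handing in.

```bash
python3 - <<'E'
from h import *
p=np.array([.580,-.0955,.083])-.004*gy
robot.move_linear(p+.0795*gx+.0003*Z,.01); robot.pause(.5); s=st('fin')
print((s['ee_pos']-np.array([.5803,-.0955,.0834]))@gx)
print(robot.sign_off())
E
```

```text
fin t19.0 p [ 0.5944 -0.0173  0.0835] f gx,gy,z -3.1 -0.1 5.0 open 0.0245 gf 30.0
0.07940099898614485
the job is handed in; nothing more can be done
None
```

I handed the job in with the last pressed hard against the heel stop by the toe jaw (about 25 N) and the arm held with its button squeezed in. The finger stands over the marker's white line to within about 1 mm by my measurements (79.4 mm drawn; I aimed for about 78.8 mm), but I got no clear overhead view of it at the end.

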